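Uncover the fan filter of the tube cooling block

TASK

The fan filter on the tube cooling block is due for a change. With a fingertip press in the blue snap tab of its white filter cover, then push the released cover sideways along its rails, away from the tab end, until it is right off its seat and lies flat on the deck of the machine with the filter fully uncovered. Only press and push: the cover is not to be lifted or forced, and the sample tubes, the spare filter and everything on the bench stay where they are.

Things in the scene. Friction and masses are not known exactly. Their poses are not given: they have to be found in the camera images.
- cooler: Tube cooling block: low light-grey cabinet fixed on the bench, 250 mm deep (x), 350 mm wide (y), flat deck 85 mm above the bench, dark sloping panel jutting 35 mm from its front. Origin: centre of its underside; x front to rear, y to its left (seen from the robot), z up. The cover slides to +y; the deck's front left is bare as far as its edge at y = 175 mm. Tube wells: rear left.
- filter_mid (a point): Middle of the 68 by 68 mm filter opening, at deck height, 50 mm in front (-x) and 22 mm right (-y) of the cabinet's middle; axes as the cabinet's. The pleated grey filter lies 8 mm deep in it, hidden by the cover at first. Rails 9 mm high, 47 to 60 mm either side of the middle line, hold the cover down; it is out of them after 98 mm of travel, and the opening is all uncovered after 102 mm.
- cover_top (a point): Middle of the top of the white louvred filter cover, 24 mm above the deck, over filter_mid at first; axes as the cabinet's, turning with the cover. Loose, about 120 g: base plate 100 mm (x) by 108 mm (y: 68 mm right to 40 mm left of here), 4 mm thick, carrying a hood 80 by 80 mm, up to 24 mm above the deck. 2 mm of play in the rails; friction on the deck about 0.6.
- push_face (a point): Middle of the hood's upright right end wall, the face to push on: 40 mm right (-y) of cover_top, 14 mm above the deck. The wall is 80 mm wide and stands from 4 to 24 mm above the deck, right behind the tab.
- tab_top (a point): Middle of the top of the blue snap tab, 15 mm above the deck when up, part of the cover, at the right (-y) end of the hood: 56 mm wide (x), 24 mm long (y, 12 mm either side of here; the hood's end wall is 14 mm left of here). Two ears widen its right end to 80 mm. To the right of it nothing on the deck is taller than 3 mm.
- snap_tab (a joint): How far the tab is pressed straight down, in m: 0 up and latched, 0.0065 fully in at its stop; the spring needs about 1.5 N at first, 7 N fully in, and brings it back to 0. Its ears clear the lugs from 0.0035 on. Keep it in until the ears are past under the lugs (20 mm of cover travel): press with a fingertip, then push the end wall with the same fingertip.
- lugs (a point): Point midway between the two dark keeper lugs that stop the raised tab's ears: at the height of their undersides, 10.5 mm above the deck, 50 mm right (-y) of filter_mid. Fixed on the rails, 8 mm long (y), tops 18 mm above the deck, 62 mm free between them (x) for the finger.
- tube0: Clear sample tube with purple cap, 13 mm diameter (cap 16 mm), 90 mm tall, standing loose in a well and rising about 51 mm above the deck. Origin: centre of its foot. To be left alone.
- tube1: Another such tube in the wells, to be left alone.
- tube2: Another such tube in the wells, to be left alone.
- spare_filter: New filter, 68 by 68 by 12 mm, yellow frame with white pleats, lying loose on the deck at the rear right. Origin: centre of its underside. To be left alone.
- foam_rack: White foam rack 215 by 66 by 34 mm full of purple-capped tubes (100 mm tall over all), on the bench. Origin: centre of its underside. To be left alone.
- blue_rack: Blue rack 205 by 92 by 55 mm full of purple-capped tubes (123 mm tall over all), on the bench. Origin: centre of its underside. To be left alone.
- marker: Marker pen, 130 mm long, 16 mm thick, lying on the bench. Origin: under its middle. To be left alone.
- label_roll: Roll of blank labels, 84 mm across, 32 mm tall, lying flat on the bench. Origin: centre of its underside. To be left alone.
Not all that is in view belongs to the job. Leave any orange, purple or yellow look-alike of the part that bears cover_top alone.

How it is judged (in metres and radians):
On the way:
1. a finger presses the snap tab in while the cover is still home on its seat (value of joint snap_tab above 0.0035 m and y of cover_top in the frame of filter_mid below 0.008 m and contact force between the fingers and filter_cover above 1 N), for 0.1 s.
At the end, for the whole second after the job is handed in: The cover has moved at least 100 mm along the rails from its seat (out of the rails, filter uncovered) and lies at rest flat on the deck (top 24 mm above it, within 3 mm; tilt under 0.06 rad) with its tab sprung back up (y of cover_top in the frame of filter_mid above 0.1 m and height (world z) of cover_top between 0.106 and 0.112 m and angle between cover_top's own z axis and vertical below 0.06 rad and linear speed of filter_cover below 0.01 m/s and value of joint snap_tab below 0.002 m); the robot touches nothing.
It fails at once if the cover is lifted or tipped (height (world z) of cover_top above 0.121 m or angle between cover_top's own z axis and vertical above 0.2 rad).
It fails at once if the cover or tab is forced (more than 60 N from the fingers) (contact force between the fingers and filter_cover above 60 N).
It fails at once if a sample tube in the cooling block is shifted or pulled out (distance of any of tube0, tube1, tube2 from where it was at the start of the episode above 0.012 m).
It fails at once if the spare filter is moved (distance of spare_filter from where it was at the start of the episode above 0.015 m).
It fails at once if something on the bench is moved (distance of any of foam_rack, blue_rack, label_roll from where it was at the start of the episode above 0.015 m or distance of marker from where it was at the start of the episode above 0.02 m).
It also fails if it takes over 32 s, if anything falls off the work surface, if the arm or the gripper's body presses on something with over 40 N, if the wrist force passes 120 N, or if a joint passes its speed limit or range.

ROBOT

A 6-joint arm with a two-finger parallel gripper is mounted at the origin on the work surface. World frame = base frame: x ahead of the robot, y to its left, z up, the work surface at z = 0. Lengths are in mm, angles in rad, forces in N, time in s.
With the tool pointing down it reaches from about 275 to 1000 mm from the base axis. Payload 8.4 kg.
Tool frame: the origin (TCP) lies midway between the tips of the shut fingers; the grasp point (between the pads) lies 19 mm behind it; z points along the fingers, x is the direction in which the jaws open and shut, and the axes are right-handed (so a half turn about z gives the same grasp; the last joint's range is limited). The gripper opens to 85 mm and grips with 20 to 120 N. Pads are 22 mm wide; open, the fingers measure 114 mm over their backs; the gripper's body (76 mm by 85 mm) begins 54 mm behind the grasp point. The pads swing forward as they close: fully open they stand 13 mm farther back than shut.
Start: joints at [1.123, 0.353, 1.633, -0, 1.155, -0.002], TCP at [269.486, 563.919, 231.281] pointing down, gripper open.
Joint ranges: [-2.63, 2.63], [-0.92, 2.1], [0.06, 2.66], [-1.3, 4.44], [0, 2.69], [-3.02, 3.02]. Speed limits (rad/s): [2.22, 2.22, 2.79, 3.14, 3.14, 3.14].

INTERFACE

Orientations are given as [roll, pitch, yaw] about the fixed x, y, z axes, in that order (R = Rz(yaw) Ry(pitch) Rx(roll)).
In Python, from rig import sense, grab_frame, camera_model, job gives the robot as it stands.
- The arm moves only by the tool arm_command, never from a script. Its argument "plan" is a list of rows, each an object with "translation": the shift along the tool's x, y, z in cm, a list of three; "twist": the turn about the tool's z in rad; "gripper": the opening, from 0 (shut) to 1 (fully open). A call has exactly 5 rows; each row is the pose to reach, as a shift and turn from the pose measured when the call began, along the tool's axes at that moment; what a row does not reach only later rows make up. A row lasts 1/12 s, in which the tool goes at most 41.7 mm and 7.16 degrees, less where a joint would pass 70% of its speed; a pose out of reach is approached as far as the arm can. A call with a gripper value outside its range is refused whole. The fingers move at their own pace and stop on an object; "squeeze" is the grip in N (left out, the last holds). Time passes only in rows, so rows that repeat a pose let the fingers close, or fill a call up. It gives the time, the measured TCP pose, the force and the opening at its end, in the units of the state.
- sense(): the state, without advancing time (a new reading comes with each control period).
- grab_frame(name): name is "scene" or "top" or "wrist"; returns the picture (384x512x3 uint8, blue, green, red); there is no depth.
- camera_model(name): a dict with "fx", "fy", "cx", "cy" (pixels), "dist_coeffs" ([k1, k2, p1, p2, k3] as OpenCV has them; the pictures are not rectified), "pose" (4x4, takes a point from camera to world coordinates). Camera axes: x right, y down, z forward; pixel columns grow to the right and rows downward; lengths in mm; the calibration is good to about 2 mm. A picture is of the moment at which its call begins: read the wrist's pose just before it. camera_model takes no time and is no camera call; for the wrist camera it gives the pose at the moment of the call.
- job.sign_off(): hands the job in, once; it reports no verdict.
The state is a dict: "clock": time; "qpos": joint angles; "qvel": joint speeds; "joint_efforts": joint torques, N m; "eef_pos": TCP position; "tcp_rot": TCP orientation; "contact_force": force on the tool from outside, world axes, zero at the start; "wrist_torque": the same for the moment, N m; "opening": opening from 0.0 (shut) to 1.0 (fully open).
Only numpy, scipy, OpenCV 4.12 (cv2) and the standard library are available. Lean on these libraries where they do the work, as an engineer would, in place of code of your own. Each camera call takes 0.05 s, during which the arm holds its last target.

## Working session

There is one attempt and no reset: what is moved stays moved. The work goes in short steps, Python scripts to look and compute and a tool call to move; the robot and the scene stay as the last step left them, time stands still between calls to the robot, and variables do not carry over. Pictures are saved under pics/ and viewed, and the job is handed in when it is done.

Besides the shell and the picture viewer there is one more tool, called after "Emit:" as name(argument=value, ...), one argument or row to a line, values as JSON. arm_command: Moves the arm, as the interface text tells. Its arguments: {"type":"object","properties":{"plan":{"type":"array","items":{"type":"object","properties":{"translation":{"type":"array","items":{"type":"number"}},"twist":{"type":"number"},"gripper":{"type":"number"}}}},"squeeze":{"type":"number"}},"required":["plan"]}

```bash
ls; mkdir -p pics; python3 - <<'E'
from rig import sense, grab_frame, camera_model, job
import cv2
print(sense())
for n in ["scene","top","wrist"]:
    m=camera_model(n); print(n,m)
    cv2.imwrite(f"pics/{n}0.png",grab_frame(n))
E
```

```text
pics
{'clock': 0.0, 'qpos': array([ 1.12258499e+00,  3.53647641e-01,  1.63413086e+00,  1.40291659e-06,
        1.15522395e+00, -2.44019256e-03]), 'qvel': array([ 0.00027816, -0.00248687, -0.00039588,  0.00132998, -0.00062963,
        0.00104923]), 'joint_efforts': array([ 7.13253685e-04, -6.05248690e+01, -3.42073131e+01, -3.39630412e-05,
        9.56898060e-03,  2.37717319e-05]), 'eef_pos': array([269.28433658, 563.47863266, 230.56341185]), 'tcp_rot': array([-3.14158793e+00,  1.40978455e-03,  1.12502462e+00]), 'contact_force': array([-0.48845466,  0.0263163 , -0.30283757]), 'wrist_torque': array([-0.04969046, -0.05909033,  0.00535386]), 'opening': 0.9998172688265801}
scene {'fx': 433.1027659444676, 'fy': 433.1027659444676, 'cx': 259.29611653750675, 'cy': 186.546272151167, 'dist_coeffs': array([0.02927597, 0.        , 0.        , 0.        , 0.        ]), 'pose': array([[-5.81396843e-01,  5.29420792e-01, -6.17811732e-01,
         1.26765705e+03],
       [ 8.13584724e-01,  3.85380764e-01, -4.35386683e-01,
         5.45801631e+02],
       [ 7.58999472e-03, -7.55774631e-01, -6.54787828e-
[... 507 characters left out ...]
671e-02, -1.69236287e-01, -9.85442002e-01,
         1.37247561e+03],
       [ 0.00000000e+00,  0.00000000e+00,  0.00000000e+00,
         1.00000000e+00]])}
wrist {'fx': 332.90516542450234, 'fy': 332.90516542450234, 'cx': 256.59263065926024, 'cy': 194.65466550021046, 'dist_coeffs': array([0.03435658, 0.        , 0.        , 0.        , 0.        ]), 'pose': array([[ 4.31192400e-01,  8.61909237e-01,  2.66806261e-01,
         2.00110654e+02],
       [ 9.02258629e-01, -4.11391743e-01, -1.29175078e-01,
         5.95967817e+02],
       [-1.57530059e-03,  2.96427563e-01, -9.55054040e-01,
         3.73453482e+02],
       [ 0.00000000e+00,  0.00000000e+00,  0.00000000e+00,
         1.00000000e+00]])}
```

View pics/scene0.png

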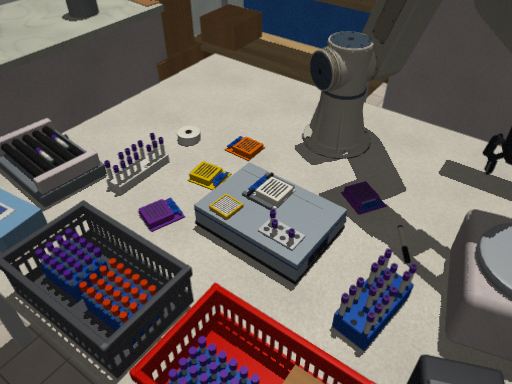

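View pics/top0.png

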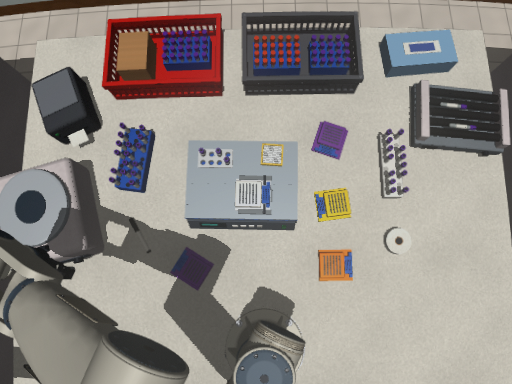

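View pics/wrist0.png

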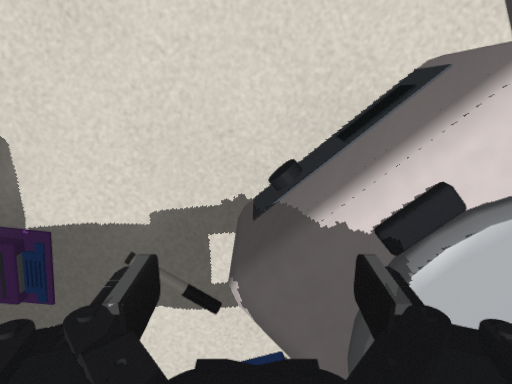

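Pictures: the white cover with its blue tab sits on the grey cabinet at top (253,194). Look-alikes lie on the bench: orange (335,265), yellow (333,204), purple (330,140) and purple (192,268). I choose the white one on the deck and check it in a close crop.

```bash
python3 - <<'E'
import cv2
a=cv2.imread("pics/top0.png")[130:240,180:310]; cv2.imwrite("pics/topc.png",cv2.resize(a,None,fx=6,fy=5.4,interpolation=cv2.INTER_CUBIC))
a=cv2.imread("pics/scene0.png")[155:285,185:355]; cv2.imwrite("pics/scenec.png",cv2.resize(a,None,fx=4.6,fy=4.6,interpolation=cv2.INTER_CUBIC))
E
```

```text
(no output)
```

View pics/topc.png

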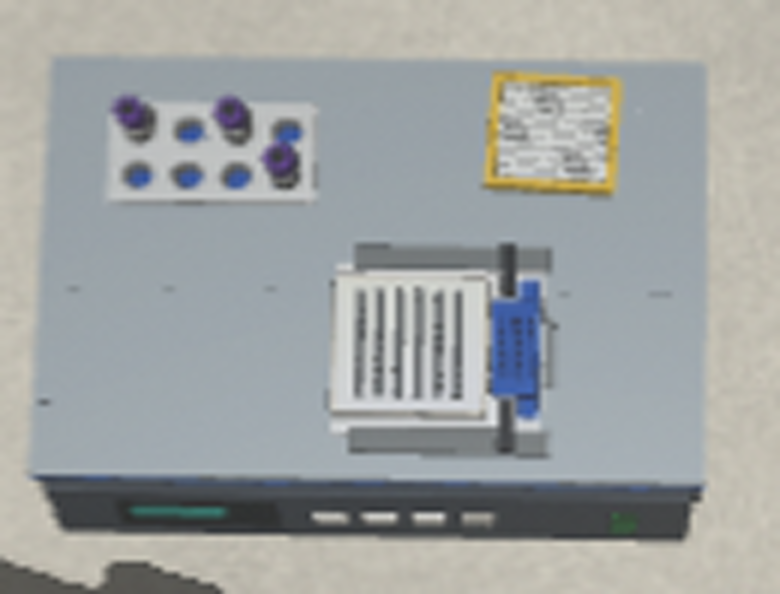

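View pics/scenec.png

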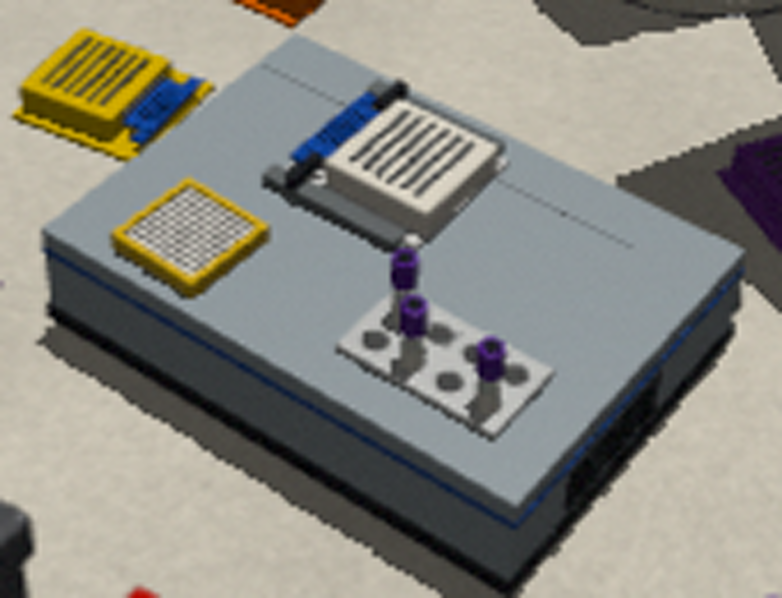

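```bash
cat > h.py <<'E'
import numpy as np, cv2
from rig import sense, grab_frame, camera_model, job
def proj(P,m):
    T=np.linalg.inv(m["pose"]); K=np.array([[m["fx"],0,m["cx"]],[0,m["fy"],m["cy"]],[0,0,1.]])
    r,_=cv2.Rodrigues(T[:3,:3])
    return cv2.projectPoints(np.array(P,float).reshape(-1,1,3),r,T[:3,3],K,m["dist_coeffs"])[0].reshape(-1,2)
def w(P,p):
    c,s=np.cos(p[2]),np.sin(p[2]); P=np.array(P,float)
    return np.c_[c*P[:,0]-s*P[:,1]+p[0], s*P[:,0]+c*P[:,1]+p[1], P[:,2]]
E
python3 - <<'E'
from h import *
from scipy.optimize import least_squares
C=[(125,175,85),(125,-175,85),(-125,-175,85),(-125,175,85)]
H=[(-10,18,109),(-10,-62,109),(-90,-62,109),(-90,18,109)]
t=np.array([(52,57),(705,63),(705,487),(32,475),(338,268),(490,278),(484,415),(332,413)],float)/[6,5.4]+[180,130]
s=np.array([(517,512),(45,233),(298,38),(742,250)],float)/4.6+[185,155]
mt,ms=camera_model("top"),camera_model("scene")
def f(p,which): 
    a=(proj(w(C+H,p),mt)-t).ravel(); b=(proj(w(C,p),ms)-s).ravel()
    return np.r_[a,b] if which==2 else (a if which==0 else b)
for k in (0,1,2):
    r=least_squares(f,[500,50,0],args=(k,),x_scale=[10,10,.02]); print(k,r.x,np.round(r.fun.reshape(-1,2),1).tolist())
p=r.x
for n,q in dict(tab=(-50,-76,100),face=(-50,-62,99),mid=(-50,-22,85),lugs=(-50,-72,95.5)).items(): print(n,w([q],p))
E
```

```text
0 [ 5.26771986e+02  5.85268067e+01 -3.48490192e-02] [[0.0, -0.2], [0.4, 0.0], [0.3, -0.4], [-0.5, -0.1], [-0.6, 1.1], [0.1, -0.4], [0.6, 0.0], [-0.3, -0.0]]
1 [ 5.30108710e+02  6.46478791e+01 -3.45201993e-02] [[0.2, -0.3], [-0.8, -0.2], [-0.5, -0.7], [1.1, 0.6]]
2 [ 5.27347527e+02  6.04613670e+01 -3.37246846e-02] [[-0.6, -0.3], [-0.3, -0.2], [-0.3, -0.6], [-1.0, -0.3], [-1.2, 0.9], [-0.6, -0.6], [-0.0, -0.2], [-0.9, -0.2], [-0.6, -1.8], [-1.3, -1.3], [-1.1, -1.5], [0.1, -0.6]]
tab [[474.81336845 -13.80950307 100.        ]]
face [[4.75285425e+02 1.82536207e-01 9.90000000e+01]]
mid [[476.63415622  40.15979128  85.        ]]
lugs [[474.94824161  -9.81177756  95.5       ]]
```

Emit:
arm_command(
  plan=[
    {"translation": [-2.8, 2.8, 0], "twist": 0.12, "gripper": 0},
    {"translation": [-5.6, 5.6, 0], "twist": 0.24, "gripper": 0},
    {"translation": [-8.4, 8.5, 0], "twist": 0.36, "gripper": 0},
    {"translation": [-11.3, 11.3, 0], "twist": 0.48, "gripper": 0},
    {"translation": [-14.1, 14.2, 0], "twist": 0.6, "gripper": 0},
  ],
  squeeze=60,
)

```text
clock: 0.57
eef_pos: [336.6, 373.2, 230.6]
tcp_rot: [3.141, 0.001, 0.52]
contact_force: [1.0, 0.2, -0.0]
opening: 0.295
```

Emit:
arm_command(
  plan=[
    {"translation": [-0.7, 4.0, 0], "twist": 0.11, "gripper": 0},
    {"translation": [-1.4, 8.0, 0], "twist": 0.22, "gripper": 0},
    {"translation": [-2.2, 12.0, 0], "twist": 0.33, "gripper": 0},
    {"translation": [-2.9, 16.0, 0], "twist": 0.44, "gripper": 0},
    {"translation": [-3.6, 20.0, 0], "twist": 0.554, "gripper": 0},
  ],
)

```text
clock: 0.98
eef_pos: [404.7, 179.9, 230.9]
tcp_rot: [3.14, 0.0, -0.039]
contact_force: [1.2, -0.6, -0.2]
opening: -0.0
```

Emit:
arm_command(
  plan=[
    {"translation": [1.5, 3.8, 0.6], "twist": 0, "gripper": 0},
    {"translation": [3.0, 7.6, 1.2], "twist": 0, "gripper": 0},
    {"translation": [4.5, 11.4, 1.8], "twist": 0, "gripper": 0},
    {"translation": [6.2, 15.2, 2.4], "twist": 0, "gripper": 0},
    {"translation": [7.7, 19.1, 3.0], "twist": 0, "gripper": 0},
  ],
)

```text
clock: 1.4
eef_pos: [474.0, -14.6, 201.2]
tcp_rot: [3.14, -0.0, -0.039]
contact_force: [1.6, 2.0, 1.0]
opening: 0.003
```

```bash
python3 - <<'E'
from h import *
s=sense(); print(s["eef_pos"],s["tcp_rot"],s["qvel"],s["contact_force"]); m=camera_model("wrist"); a=grab_frame("wrist"); cv2.imwrite("pics/w1.png",cv2.resize(a,None,fx=1.5,fy=1.5,interpolation=cv2.INTER_CUBIC))
np.save("m1.npy",m,allow_pickle=True)
p=[527.3,60.5,-.0337]
print(np.round(1.5*proj(w([(-50,-76,100),(-10,-62,109),(-90,-62,109),(-22,-88,100),(-78,-88,100)],p),m)), 1.5*proj([s["eef_pos"]],m))
E
```

```text
[473.99263928 -14.60616724 201.19543609] [ 3.14040641e+00 -1.64077368e-04 -3.94832514e-02] [-1.00036645  0.34280143 -0.23533678  0.00223986 -0.11695411 -0.99325013] [1.55862264 1.96224097 1.00422877]
[[388. 289.]
 [471. 267.]
 [306. 267.]
 [442. 311.]
 [334. 312.]] [[387.75058076 385.06634252]]
```

View pics/w1.png

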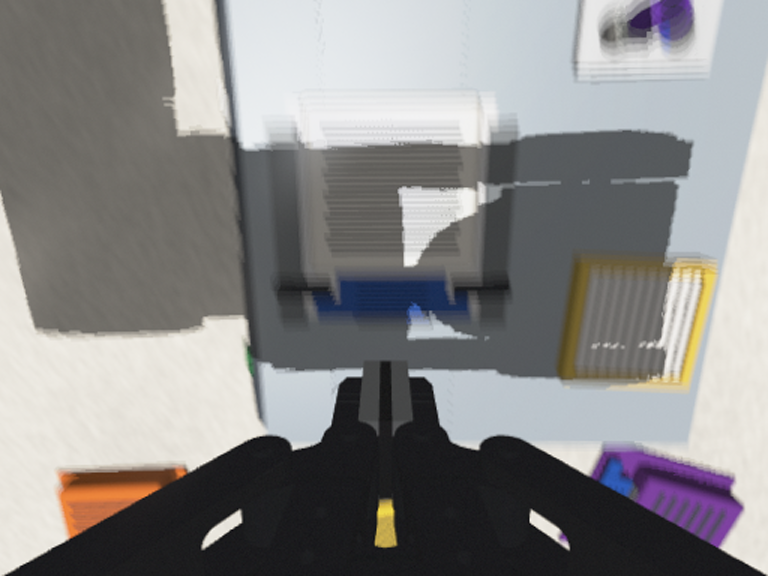

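The picture is smeared because the arm was still moving. I hold still, lower it a little and look again.

Emit:
arm_command(
  plan=[
    {"translation": [0, 0, 1.5], "twist": 0, "gripper": 0},
    {"translation": [0, 0, 3.0], "twist": 0, "gripper": 0},
    {"translation": [0, 0, 4.0], "twist": 0, "gripper": 0},
    {"translation": [0, 0, 4.0], "twist": 0, "gripper": 0},
    {"translation": [0, 0, 4.0], "twist": 0, "gripper": 0},
  ],
)

```text
clock: 1.87
eef_pos: [475.5, -20.2, 160.1]
tcp_rot: [3.137, 0.0, -0.04]
contact_force: [-0.4, 1.1, 0.8]
opening: 0.0
```

```bash
python3 - <<'E'
from h import *
s=sense(); print(s["eef_pos"],s["tcp_rot"],s["qvel"],s["contact_force"]); m=camera_model("wrist"); a=grab_frame("wrist"); cv2.imwrite("pics/w2.png",cv2.resize(a,None,fx=1.5,fy=1.5,interpolation=cv2.INTER_CUBIC))
import pickle; pickle.dump(m,open("m2.pkl","wb"))
p=[527.3,60.5,-.0337]
print(np.round(1.5*proj(w([(-50,-76,100),(-10,-62,109),(-90,-62,109),(-22,-88,100),(-78,-88,100)],p),m)), 1.5*proj([s["eef_pos"]],m))
E
```

```text
[475.47417785 -20.21473605 160.13434373] [ 3.13712679e+00  3.27258891e-04 -4.03921409e-02] [ 5.68594742e-03 -1.94917207e-02 -1.71215524e-02 -1.39651456e-03
  5.98637460e-03  2.48024768e-05] [-0.44650881  1.10244798  0.82383015]
[[385. 304.]
 [484. 278.]
 [285. 279.]
 [449. 330.]
 [321. 331.]] [[387.87091971 385.10574473]]
```

View pics/w2.png

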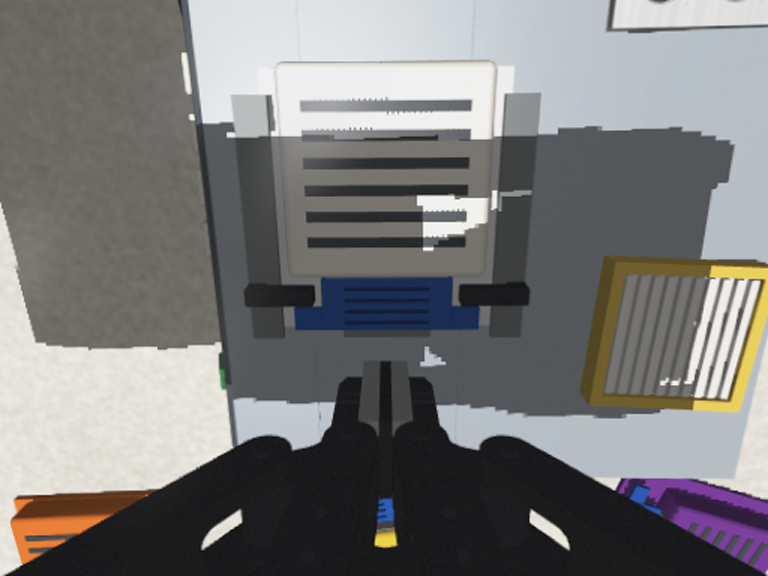

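```bash
python3 - <<'E'
from h import *
import pickle
from scipy.optimize import least_squares
m=pickle.load(open("m2.pkl","rb"))
P=[(-10,-88,100),(-90,-88,100),(-10,-62,109),(-90,-62,109),(-10,18,109),(-90,18,109),(-19,-76,103),(-81,-76,103)]
u=np.array([(479,329),(296,329),(490,277),(288,277),(496,62),(276,62),(460,303),(315,304)])/1.5
r=least_squares(lambda p:(proj(w(P,p),m)-u).ravel(),[527,60,-.034],x_scale=[10,10,.02]); p=r.x
print(p,np.round(r.fun.reshape(-1,2),1).tolist())
for n,q in dict(tab=(-50,-76,100),face=(-50,-62,99),mid=(-50,-22,85)).items(): print(n,w([q],p))
E
```

```text
[ 5.28525213e+02  6.07140140e+01 -3.48698217e-02] [[0.4, 0.3], [-0.1, 0.8], [-2.0, 0.4], [0.2, 1.0], [3.0, -2.4], [-2.0, -1.5], [0.7, 1.8], [-0.4, 1.6]]
tab [[475.90603803 -13.49664856 100.        ]]
face [[476.39411661   0.49484097  99.        ]]
mid [[477.78862684  40.47052534  85.        ]]
```

Emit:
arm_command(
  plan=[
    {"translation": [0, -0.2, 2.0], "twist": 0.0, "gripper": 0},
    {"translation": [0, -0.4, 4.0], "twist": 0, "gripper": 0},
    {"translation": [0, -0.4, 5.0], "twist": 0, "gripper": 0},
    {"translation": [0, -0.4, 5.5], "twist": 0, "gripper": 0},
    {"translation": [0, -0.4, 5.5], "twist": 0, "gripper": 0},
  ],
)

```text
clock: 2.33
eef_pos: [475.9, -16.1, 105.4]
tcp_rot: [3.137, 0.0, -0.039]
contact_force: [-0.5, 0.5, -0.3]
opening: 0.0
```

```bash
python3 - <<'E'
from h import *
s=sense(); print(s["eef_pos"],s["tcp_rot"],s["contact_force"]); a=grab_frame("wrist"); cv2.imwrite("pics/w3.png",cv2.resize(a,None,fx=1.5,fy=1.5,interpolation=cv2.INTER_CUBIC))
E
```

```text
[475.88620531 -16.1440366  105.38167387] [ 3.13707435e+00  1.37638552e-04 -3.94982283e-02] [-0.47850789  0.5028582  -0.26343964]
```

View pics/w3.png

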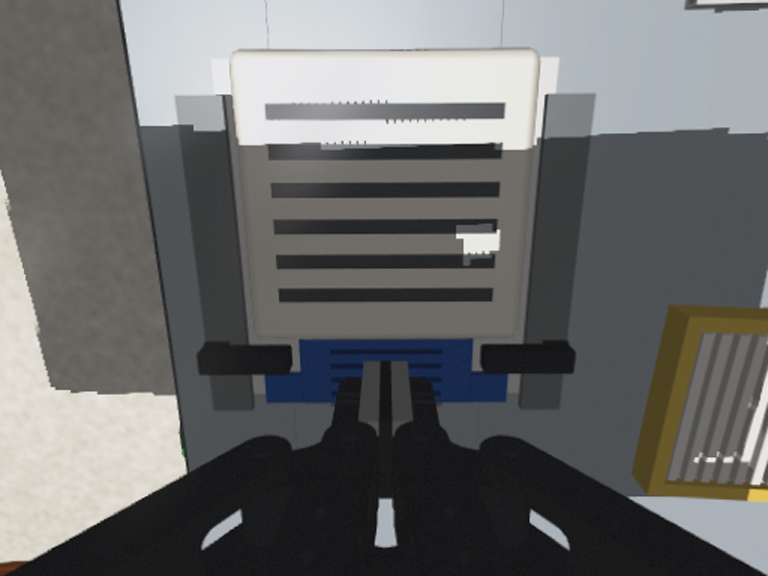

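Finger (tip edge row 362) is over the tab (rows 338–402), clear of both lugs and the wall. Now I press.

Emit:
arm_command(
  plan=[
    {"translation": [0, 0, 0.4], "twist": 0, "gripper": 0},
    {"translation": [0, 0, 0.6], "twist": 0, "gripper": 0},
    {"translation": [0, 0, 0.8], "twist": 0, "gripper": 0},
    {"translation": [0, 0, 0.9], "twist": 0, "gripper": 0},
    {"translation": [0, 0, 0.9], "twist": 0, "gripper": 0},
  ],
)

```text
clock: 2.8
eef_pos: [476.9, -16.4, 97.3]
tcp_rot: [3.137, -0.002, -0.04]
contact_force: [0.2, 0.1, 2.9]
opening: 0.003
```

Emit:
arm_command(
  plan=[
    {"translation": [0, 0, 0.15], "twist": 0, "gripper": 0},
    {"translation": [0, 0, 0.3], "twist": 0, "gripper": 0},
    {"translation": [0, 0, 0.3], "twist": 0, "gripper": 0},
    {"translation": [0, 0, 0.3], "twist": 0, "gripper": 0},
    {"translation": [0, 0, 0.3], "twist": 0, "gripper": 0},
  ],
)

```text
clock: 3.22
eef_pos: [477.0, -16.4, 94.5]
tcp_rot: [3.137, -0.002, -0.04]
contact_force: [-0.9, 0.2, 6.2]
opening: -0.002
```

Emit:
arm_command(
  plan=[
    {"translation": [0, -0.2, 0.03], "twist": 0, "gripper": 0},
    {"translation": [0, -0.4, 0.03], "twist": 0, "gripper": 0},
    {"translation": [0, -0.7, 0.03], "twist": 0, "gripper": 0},
    {"translation": [0, -1.0, 0.03], "twist": 0, "gripper": 0},
    {"translation": [0, -1.3, 0.03], "twist": 0, "gripper": 0},
  ],
)

```text
clock: 3.63
eef_pos: [477.9, -3.9, 94.4]
tcp_rot: [3.136, -0.003, -0.039]
contact_force: [0.2, -4.5, 6.3]
opening: -0.002
```

```bash
python3 - <<'E'
from h import *
s=sense(); print(s["eef_pos"],s["tcp_rot"],s["contact_force"]); a=grab_frame("wrist"); cv2.imwrite("pics/w4.png",cv2.resize(a,None,fx=1.5,fy=1.5,interpolation=cv2.INTER_CUBIC))
E
```

```text
[477.94081813  -3.90039948  94.41357668] [ 3.13613412e+00 -3.01265391e-03 -3.94253309e-02] [ 0.16041707 -4.48298726  6.3131415 ]
```

View pics/w4.png

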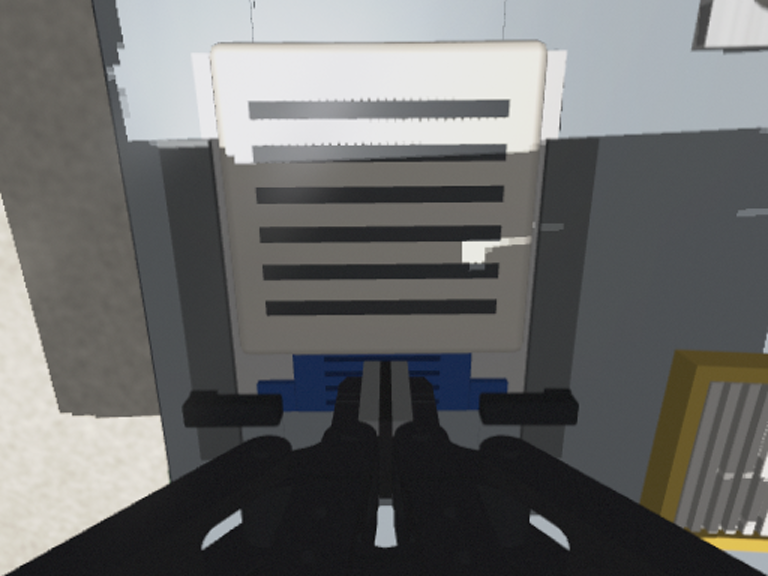

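The cover is sliding and its ears are under the lugs, at about 4.5 N. I keep pushing.

Emit:
arm_command(
  plan=[
    {"translation": [0, -0.5, 0.02], "twist": 0, "gripper": 0},
    {"translation": [0, -1.0, 0.02], "twist": 0, "gripper": 0},
    {"translation": [0, -1.5, 0.02], "twist": 0, "gripper": 0},
    {"translation": [0, -2.0, 0.02], "twist": 0, "gripper": 0},
    {"translation": [0, -2.5, 0.02], "twist": 0, "gripper": 0},
  ],
)

```text
clock: 4.1
eef_pos: [479.3, 21.1, 94.4]
tcp_rot: [3.135, -0.004, -0.039]
contact_force: [-0.6, -3.2, 5.7]
opening: 0.002
```

Emit:
arm_command(
  plan=[
    {"translation": [0, -0.5, -0.1], "twist": 0, "gripper": 0},
    {"translation": [0, -1.0, -0.2], "twist": 0, "gripper": 0},
    {"translation": [0, -1.5, -0.2], "twist": 0, "gripper": 0},
    {"translation": [0, -2.0, -0.2], "twist": 0, "gripper": 0},
    {"translation": [0, -2.5, -0.2], "twist": 0, "gripper": 0},
  ],
)

```text
clock: 4.52
eef_pos: [480.3, 46.3, 96.2]
tcp_rot: [3.135, -0.004, -0.039]
contact_force: [-0.1, -4.7, 4.6]
opening: 0.003
```

```bash
python3 - <<'E'
from h import *
s=sense(); print(s["eef_pos"],s["tcp_rot"],s["contact_force"]); a=grab_frame("wrist"); cv2.imwrite("pics/w5.png",cv2.resize(a,None,fx=1.5,fy=1.5,interpolation=cv2.INTER_CUBIC))
E
```

```text
[480.32901922  46.29342176  96.23479265] [ 3.13519034 -0.0039015  -0.03904535] [-0.11659397 -4.65721788  4.64270293]
```

View pics/w5.png

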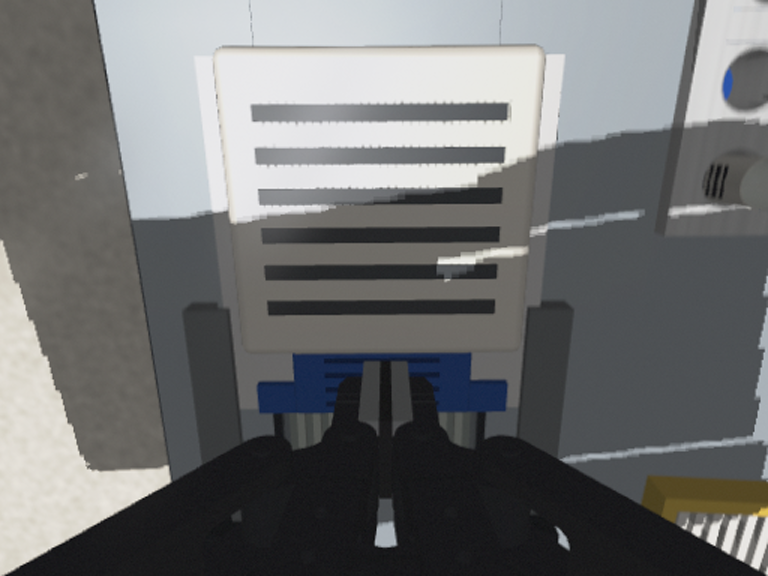

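Emit:
arm_command(
  plan=[
    {"translation": [0, -0.5, 0], "twist": 0, "gripper": 0},
    {"translation": [0, -1.0, 0], "twist": 0, "gripper": 0},
    {"translation": [0, -1.5, 0], "twist": 0, "gripper": 0},
    {"translation": [0, -2.0, 0], "twist": 0, "gripper": 0},
    {"translation": [0, -2.5, 0], "twist": 0, "gripper": 0},
  ],
)

```text
clock: 4.98
eef_pos: [481.3, 72.4, 96.1]
tcp_rot: [3.135, -0.004, -0.039]
contact_force: [0.3, -4.6, 5.2]
opening: 0.003
```

Emit:
arm_command(
  plan=[
    {"translation": [0, -0.5, 0], "twist": 0, "gripper": 0},
    {"translation": [0, -1.0, 0], "twist": 0, "gripper": 0},
    {"translation": [0, -1.5, 0], "twist": 0, "gripper": 0},
    {"translation": [0, -2.0, 0], "twist": 0, "gripper": 0},
    {"translation": [0, -2.5, 0], "twist": 0, "gripper": 0},
  ],
)

```text
clock: 5.4
eef_pos: [482.4, 97.7, 96.1]
tcp_rot: [3.135, -0.004, -0.039]
contact_force: [-0.5, -4.4, 8.0]
opening: -0.002
```

```bash
python3 - <<'E'
from h import *
import pickle
s=sense(); print(s["eef_pos"],s["tcp_rot"],s["contact_force"]); m=camera_model("wrist");pickle.dump(m,open("m6.pkl","wb")); a=grab_frame("wrist"); cv2.imwrite("pics/w6.png",cv2.resize(a,None,fx=1.5,fy=1.5,interpolation=cv2.INTER_CUBIC))
E
```

```text
[482.42239725  97.68696464  96.08429743] [ 3.13504189 -0.00402964 -0.03867757] [-0.52540396 -4.38236388  7.95281383]
```

View pics/w6.png

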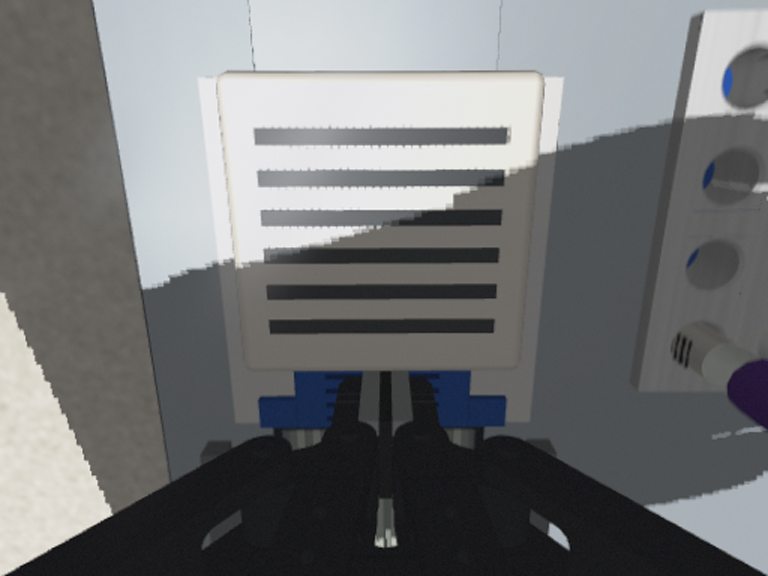

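```bash
python3 - <<'E'
from h import *
import pickle
from scipy.optimize import least_squares
m=pickle.load(open("m6.pkl","rb"))
P=[(40,-66,-9),(-40,-66,-9),(40,-40,0),(-40,-40,0),(40,40,0),(-40,40,0)]
P=np.array(P,float)+[0,0,109]
P[0,2]=P[1,2]=97
u=np.array([(505,427),(260,428),(520,369),(246,370),(544,74),(219,74)])/1.5
r=least_squares(lambda p:(proj(w(P,p),m)-u).ravel(),[477,140,-.034],x_scale=[10,10,.02]); p=r.x
print(p,np.round(r.fun.reshape(-1,2),1).tolist())
d=p[:2]-[477.8,40.5]; print("travel",-.0349*-d[0]+d[1], "side",d[0]-.035*d[1])
E
```

```text
[ 4.82734040e+02  1.47936398e+02 -3.73003007e-02] [[0.8, 2.0], [-0.3, 1.9], [1.6, 3.7], [-2.2, 3.6], [4.7, -3.1], [-4.6, -2.9]]
travel 107.60859557096445 side 1.1737658049147872
```

Emit:
arm_command(
  plan=[
    {"translation": [0, -0.1, -0.05], "twist": 0, "gripper": 0},
    {"translation": [0, -0.3, -0.1], "twist": 0, "gripper": 0},
    {"translation": [0, -0.4, -0.15], "twist": 0, "gripper": 0},
    {"translation": [0, -0.4, -0.2], "twist": 0, "gripper": 0},
    {"translation": [0, -0.4, -0.2], "twist": 0, "gripper": 0},
  ],
)

```text
clock: 5.87
eef_pos: [482.4, 102.8, 98.0]
tcp_rot: [3.136, -0.004, -0.039]
contact_force: [-0.4, 1.2, 3.2]
opening: 0.001
```

Emit:
arm_command(
  plan=[
    {"translation": [0, 0.02, -0.1], "twist": 0, "gripper": 0},
    {"translation": [0, 0.06, -0.3], "twist": 0, "gripper": 0},
    {"translation": [0, 0.15, -0.6], "twist": 0, "gripper": 0},
    {"translation": [0, 0.3, -1.2], "twist": 0, "gripper": 0},
    {"translation": [0, 0.3, -2.5], "twist": 0, "gripper": 0},
  ],
)

```text
clock: 6.28
eef_pos: [481.2, 99.4, 122.5]
tcp_rot: [3.135, -0.001, -0.039]
contact_force: [0.3, -0.8, 0.6]
opening: -0.0
```

Emit:
arm_command(
  plan=[
    {"translation": [0, 2.0, -2.5], "twist": 0, "gripper": 0},
    {"translation": [0, 4.5, -5.0], "twist": 0, "gripper": 0},
    {"translation": [0, 7.0, -7.5], "twist": 0, "gripper": 0},
    {"translation": [0, 9.0, -9], "twist": 0, "gripper": 0},
    {"translation": [0, 9.0, -9], "twist": 0, "gripper": 0},
  ],
)

```text
clock: 6.7
eef_pos: [479.2, 7.4, 216.8]
tcp_rot: [3.135, -0.007, -0.041]
contact_force: [0.7, 0.3, 1.2]
opening: 0.002
```

```bash
python3 - <<'E'
from h import *
import pickle
s=sense(); print(s["eef_pos"],s["qvel"],s["contact_force"]); m=camera_model("wrist");pickle.dump(m,open("m7.pkl","wb")); a=grab_frame("wrist"); cv2.imwrite("pics/w7.png",cv2.resize(a,None,fx=1.5,fy=1.5,interpolation=cv2.INTER_CUBIC))
a=grab_frame("scene");cv2.imwrite("pics/scene7.png",cv2.resize(a[155:285,185:355],None,fx=4.6,fy=4.6,interpolation=cv2.INTER_CUBIC))
a=grab_frame("top");cv2.imwrite("pics/top7.png",cv2.resize(a[130:240,180:310],None,fx=6,fy=5.4,interpolation=cv2.INTER_CUBIC))
E
```

```text
[479.20599724   7.35541514 216.82465081] [ 0.04598647  0.04455166  0.03824048  0.02676998 -0.0641285   0.07214155] [0.73466867 0.31750487 1.17486416]
```

View pics/w7.png

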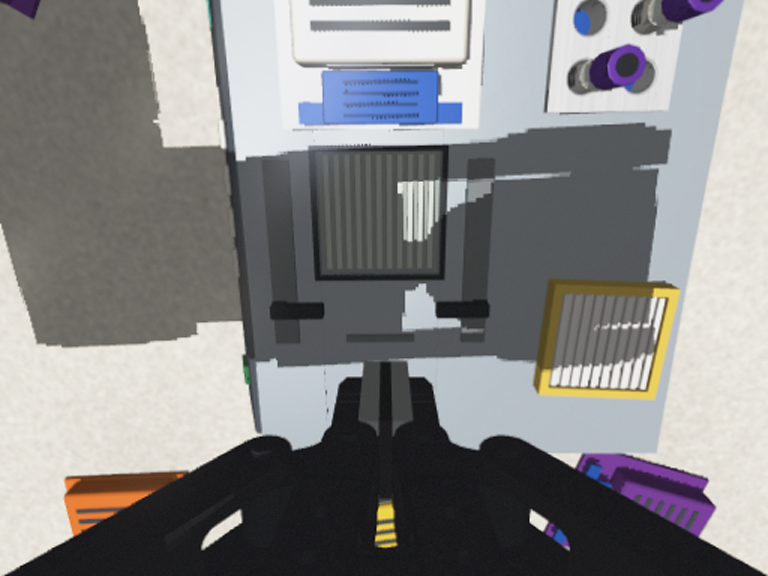

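View pics/scene7.png

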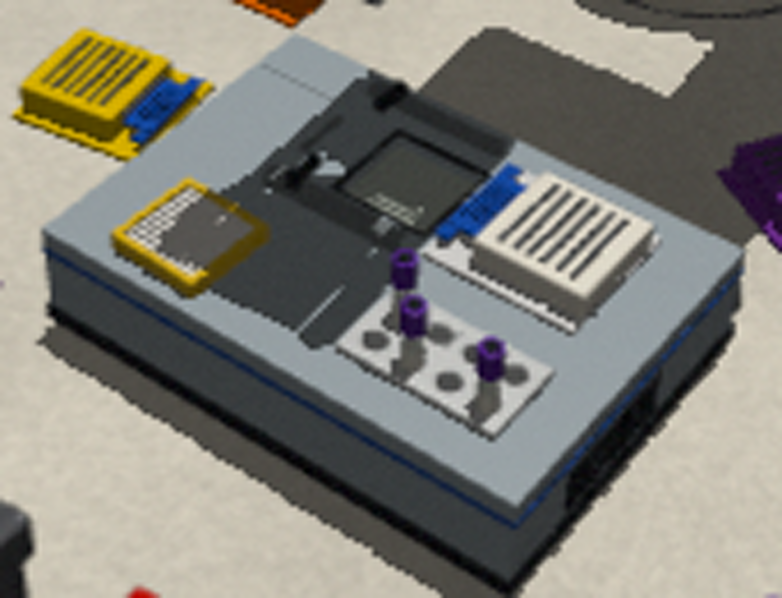

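View pics/top7.png

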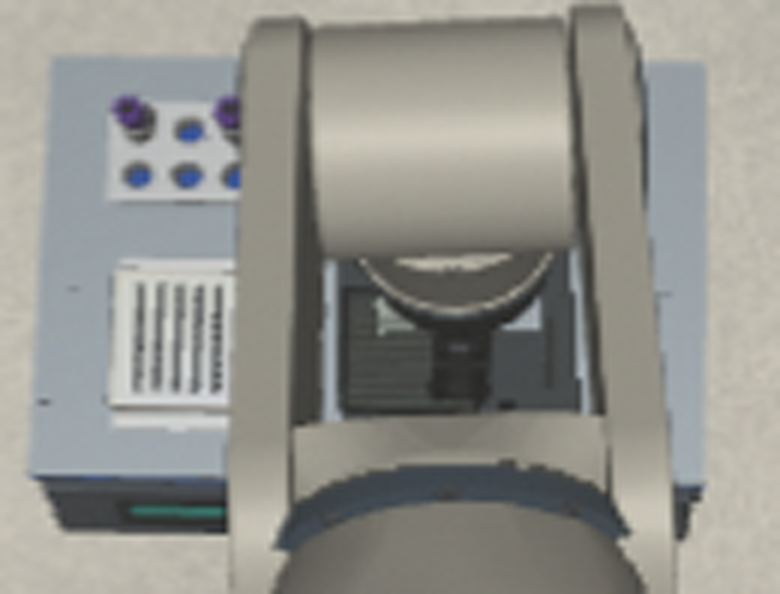

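The wrist view shows the filter open (rows 147–278) and the cover's near edge at row 129, clear of it. The scene view shows the cover flat with its tab up, and the tubes and spare filter unmoved. I check the travel in numbers.

```bash
python3 - <<'E'
from h import *
import pickle
from scipy.optimize import least_squares
m=pickle.load(open("m7.pkl","rb"))
def fit(P,u,x0):
    u=np.array(u)/1.5
    r=least_squares(lambda p:(proj(w(P,p),m)-u).ravel(),x0,x_scale=[10,10,.02]); print(r.x,np.round(r.fun.reshape(-1,2),1).tolist()); return r.x
a=fit([(34,34,85),(-34,34,85),(34,-34,85),(-34,-34,85)],[(446,147),(312,149),(443,278),(317,279)],[478,40,-.034])
b=fit([(40,-66,100),(-40,-66,100),(28,-42,100),(-28,-42,100)],[(462,123),(299,124),(439,70),(322,71)],[482,150,-.034])
d=b[:2]-a[:2]; c,s=np.cos(a[2]),np.sin(a[2]); print("travel",-s*d[0]+c*d[1],"side",c*d[0]+s*d[1]); print(sense()["contact_force"],sense()["clock"])
E
```

```text
[ 4.77537200e+02  4.05643914e+01 -3.33919449e-02] [[-1.8, 2.1], [1.5, 1.5], [-2.1, -2.3], [2.3, -2.3]]
[ 4.82585724e+02  1.53497645e+02 -3.49637010e-02] [[0.3, 0.3], [0.0, 0.3], [0.2, -0.1], [-0.5, -0.4]]
travel 113.03884694374432 side 1.2753489047962692
[-0.43874962 -0.14650903 -0.43828287] 6.85
```

```bash
python3 -c "
from rig import job
print(job.sign_off())"
```

```text
the job is handed in; nothing more can be done
None
```

I pressed the blue tab in with the shut fingertips to about 5.5 mm (6 N). With the same fingertip I then pushed the white cover along its rails until it was off its seat, lifted clear and handed the job in at about 6.9 s. The highest force I read was about 9 N.

- **Cover:** my last wrist-camera measurement gave about 113 mm of travel. An earlier fit mid-push gave 108 mm, so the measurements scatter by a few mm, but all are above 100 mm. The tab measured at its raised height, and the cover looked flat on the deck.
- **Filter:** fully uncovered in the wrist and scene views.
- **Surroundings:** the tubes and the spare filter looked undisturbed, judged by eye only. I did not re-check the foam rack, blue rack, marker or label roll after the push. The arm hid part of the deck in the last top view.
- **Robot:** the arm was clear of everything, with force readings near zero.
- **Fit errors:** the hood and filter-opening corners fitted only to 2–5 pixels, probably because their edges are rounded. The tab corners fitted to within 0.5 pixel.

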